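# Isolate, refill and re-energise the compound feed

## Robot

A 6-joint arm with a two-finger parallel gripper is mounted at the origin on a cart in front of the work surface, level with it; the furniture and walls round the work are solid. World frame = base frame: x ahead of the robot, y to its left, z up, the work surface at z = 0. Lengths are in m, angles in rad, forces in N, time in s.
With the tool pointing down it reaches from about 0.2 to 0.875 m from the base axis. Payload 3.4 kg.
Tool frame: the origin (TCP) lies midway between the tips of the shut fingers; the grasp point (between the pads) lies 19 mm behind it; z points along the fingers, y is the line along which they close (so a half turn about z gives the same grasp; the last joint's range is limited). The gripper opens to 94 mm and grips with 3 to 60 N. Pads are 16 mm wide; open, the fingers measure 119 mm over their backs; the gripper's body (75 mm by 177 mm) begins 78 mm behind the grasp point.
Start: joints at [1.094, 0.276, 1.505, -0, 1.361, -0.121], TCP at [0.2, 0.539, 0.205] pointing down, gripper open.
Joint ranges: [-2.89, 2.89], [-0.75, 2.08], [0.22, 2.7], [-1.18, 4.32], [0.11, 2.71], [-2.7, 2.7]. Speed limits (rad/s): [2.57, 2.57, 3.14, 3.14, 3.14, 3.14].

## Interface

Orientations are given as a rotation vector (axis times angle).
In Python, from workcell import r gives the robot as it stands. The module is installed in compiled form; this text tells all that it offers.
- The arm moves only by the shell command python3 -m pendant 'ROWS' [FORCE]. ROWS is text: rows parted by semicolons, each of 7 numbers parted by spaces: the turn, a rotation vector about the tool's x, y, z scaled (see below), then the shift along the tool's x, y, z scaled (see below), then the finger opening in mm, from 0 to 94. In form: ax ay az dx dy dz fingers; .... A call has 1 to 10 rows; each row is the pose to reach, as a shift and turn from the pose commanded when the call began, along the tool's axes at that moment, turning the shorter way round; what a row does not reach only later rows make up. The controller multiplies each number of a shift by 0.15 m and each number of a turn by 180 degrees. A row lasts 1/10 s, in which the tool goes at most 50 mm and 8.59 degrees, less where a joint would pass 70% of its speed; a pose out of reach is approached as far as the arm can. A call with a number of a shift or a turn outside -1 to 1 is refused whole. A call with a gripper value outside its range is refused whole. The fingers move at their own pace and stop on an object; FORCE is the grip in N (left out, the last holds). Time passes only in rows, so rows that repeat a pose let the fingers close. It gives the time, the measured TCP pose, the force, the opening and the grip force at its end, in the units of the state.
- r.get_state(): the state, without advancing time (a new reading comes with each control period).
- r.read_camera(name): name is "scene" or "top"; returns (picture, depth): 384x512x3 uint8, red, green, blue; 384x512 float32, m along the optical axis (not along the pixel's ray), 0 where there is no reading.
- r.camera_model(name): a dict with "vfov" (degrees; the focal length in pixels is half the picture's height over the tangent of half this angle, whatever the lens; pixels are square), "cx", "cy" (the principal point, pixels), "pose" (4x4, takes a point from camera to world coordinates). Camera axes: x right, y down, z forward; pixel columns grow to the right and rows downward; lengths in m; the calibration is good to about 2 mm. A picture is of the moment at which its call begins. camera_model takes no time and is no camera call.
- r.finish_job(): hands the job in; it is judged then, once.
Trained networks look in the newest picture that a camera, given by its name, has taken for a name from the list of things; names that differ only in an ending like _2 or _b are one class to them, and where a whole thing is asked for, a point or a joint stands for the part that bears it (a point fixed in the world has none). Each returns a list of dicts, best first, with "confidence" (0 to 1); they miss things now and then, are a little off and sometimes report something else, mostly with a low value. They report only what shows in the picture. A call takes as long as a camera call.
- r.search_frame(camera, target): "box" ([left, top, right, bottom] in pixels, round what is visible of it).
The state is a dict: "time_s": time; "qpos": joint angles; "qd": joint speeds; "joint_efforts": joint torques, N m; "tcp_pos": TCP position; "tcp_rot": TCP orientation; "force": force on the tool from outside, world axes, zero at the start; "torque": the same for the moment, N m; "gripper_width": finger opening in m; "gripper_force": force on a finger pad.
Only numpy, scipy, OpenCV 4.12 (cv2) and the standard library are available. Lean on these libraries where they do the work, as an engineer would, in place of code of your own. Each camera call takes 0.05 s, during which the arm holds its last target. There are 200 camera calls.

## Task

Two pockets of the compound magazine are empty. Turn the isolator's handle to off (level across its sloping face), then lay a spare full-length compound bar flat in each empty pocket, touching bars only while the isolator is off, and once every pocket is filled turn the handle fully back to on (pointing straight up the slope). Leave the bars that are already in place, the short used-down bar and everything else on the worktop where they are.

Things in the scene. Friction and masses are not known exactly. Their poses are not given: they have to be found in the camera images.
- isolator: rotary isolator, fixed: grey enclosure 116 mm wide on a bent steel stand, foot 135 x 130 mm, 0.125 m tall without the handle. Origin at the centre of its foot; x runs to its high back, -x is the low front, z up. The flat face (128 x 116 mm) slopes: its outward normal is (-0.565, 0, 0.825) in this frame (34 deg from vertical, towards -x); up the slope is (0.825, 0, 0.565)
- handle (a joint): turn of the isolator's handle, rad: 0 = off (bar level across the slope, pointer to +y of isolator, at the round mark), 1.571 = on (pointer straight up the slope, at the bar mark). It turns positive about minus the face normal. A spring drives it from the middle (0.785) to the nearer end stop; it takes about 0.2 N m at most
- handle_grip (a point): point on the handle's turning axis inside its grip, 30 mm out from the face. The grip is a black bar 88 mm long, 18 mm wide, 28 mm deep: outer surface 10 mm beyond this point, underside 18 mm behind it (12 mm off the face; a hub of radius 22 mm fills that gap). Frame turns with the handle: y along the bar to its pointer end, z = outward face normal
- handle_pointer (a point): pointer end of the handle's grip bar (white line on top there), 44 mm from the axis, 30 mm out from the face
- magazine: flat aluminium magazine, fixed in place, 140 x 206 x 18 mm, with four open pockets 41 x 95 mm in two rows of two (66 mm apart in x, 100 mm apart in y), pocket floors 6 mm above the worktop, rims at 18 mm, so that a seated bar stands 18 mm proud. Origin at the centre of its underside, y along the pockets' long side
- pocket1 (a point): centre of pocket 1's floor, (-33, 50, 6) mm in the magazine's frame; pocket long axis y, width 41 mm along x
- pocket2 (a point): centre of pocket 2's floor, (-33, -50, 6) mm in the magazine's frame; pocket long axis y, width 41 mm along x
- pocket3 (a point): centre of pocket 3's floor, (33, 50, 6) mm in the magazine's frame; pocket long axis y, width 41 mm along x
- pocket4 (a point): centre of pocket 4's floor, (33, -50, 6) mm in the magazine's frame; pocket long axis y, width 41 mm along x
- bar1: polishing compound bar, a plain rounded block with its paper wrap half off, 33 x 85 x 30 mm; origin at the centre of its underside, long axis y (collides over +-42.5 mm), z up; grasp it across its 33 mm width; lies in one of the magazine's pockets at the start
- bar2: polishing compound bar, a plain rounded block with its paper wrap half off, 33 x 85 x 30 mm; origin at the centre of its underside, long axis y (collides over +-42.5 mm), z up; grasp it across its 33 mm width; lies in one of the magazine's pockets at the start
- bar3: polishing compound bar, a plain rounded block with its paper wrap half off, 33 x 85 x 30 mm; origin at the centre of its underside, long axis y (collides over +-42.5 mm), z up; grasp it across its 33 mm width; a spare, lying on the worktop in front of the robot at the start
- bar4: polishing compound bar, a plain rounded block with its paper wrap half off, 33 x 85 x 30 mm; origin at the centre of its underside, long axis y (collides over +-42.5 mm), z up; grasp it across its 33 mm width; a spare, lying on the worktop in front of the robot at the start
- short_bar: short, used-down compound bar lying among the spares, 33 x 60 x 31 mm; origin at the centre of its underside; stays where it is
- sanding_block: sanding block lying among the spares, 51 x 81 x 22 mm, long axis y; origin at the centre of its underside; stays where it is
- marker: marker pen lying at the front edge, 135 mm long along y, 16 mm thick; origin below its middle; stays
- screwdriver: screwdriver, 178 mm long along y, 30 mm thick; origin below its middle; stays

How it is judged:
On the way, in this order (a step that is already met when the one before it is completed fails the run):
1. the isolator is switched off (value of joint handle below 0.12 rad), for 0.2 s.
2. both spare bars lie flat in the empty pockets and the others still in theirs, released, with the isolator still off (value of joint handle below 0.12 rad and ((horizontal distance between bar3 and pocket1 below 0.008 m and z of bar3 in the frame of pocket1 below 0.004 m and angle between the y axis of bar3 and the y axis of pocket1, either way round below 0.2 rad) or (horizontal distance between bar3 and pocket2 below 0.008 m and z of bar3 in the frame of pocket2 below 0.004 m and angle between the y axis of bar3 and the y axis of pocket2, either way round below 0.2 rad) or (horizontal distance between bar3 and pocket3 below 0.008 m and z of bar3 in the frame of pocket3 below 0.004 m and angle between the y axis of bar3 and the y axis of pocket3, either way round below 0.2 rad) or (horizontal distance between bar3 and pocket4 below 0.008 m and z of bar3 in the frame of pocket4 below 0.004 m and angle between the y axis of bar3 and the y axis of pocket4, either way round below 0.2 rad)) and ((horizontal distance between bar4 and pocket1 below 0.008 m and z of bar4 in the frame of pocket1 below 0.004 m and angle between the y axis of bar4 and the y axis of pocket1, either way round below 0.2 rad) or (horizontal distance between bar4 and pocket2 below 0.008 m and z of bar4 in the frame of pocket2 below 0.004 m and angle between the y axis of bar4 and the y axis of pocket2, either way round below 0.2 rad) or (horizontal distance between bar4 and pocket3 below 0.008 m and z of bar4 in the frame of pocket3 below 0.004 m and angle between the y axis of bar4 and the y axis of pocket3, either way round below 0.2 rad) or (horizontal distance between bar4 and pocket4 below 0.008 m and z of bar4 in the frame of pocket4 below 0.004 m and angle between the y axis of bar4 and the y axis of pocket4, either way round below 0.2 rad)) and distance of each of bar1, bar2 from where it was at the start of the episode below 0.009 m and linear speed of each of bar1, bar2, bar3, bar4 below 0.02 m/s and contact force between the fingers and bar1 below 0.3 N and contact force between the fingers and bar2 below 0.3 N and contact force between the fingers and bar3 below 0.3 N and contact force between the fingers and bar4 below 0.3 N), for 0.2 s.
At the end, for the whole second after the job is handed in: Handle within 0.12 rad of its on stop; both spare full-length bars lie in pockets, flat on the floor (centre within 8 mm, underside within 4 mm of the floor, yaw within 0.2 rad), at rest; the two bars first in place moved under 9 mm, all other things under 30 mm (value of joint handle above 1.45 rad and ((horizontal distance between bar3 and pocket1 below 0.008 m and z of bar3 in the frame of pocket1 below 0.004 m and angle between the y axis of bar3 and the y axis of pocket1, either way round below 0.2 rad) or (horizontal distance between bar3 and pocket2 below 0.008 m and z of bar3 in the frame of pocket2 below 0.004 m and angle between the y axis of bar3 and the y axis of pocket2, either way round below 0.2 rad) or (horizontal distance between bar3 and pocket3 below 0.008 m and z of bar3 in the frame of pocket3 below 0.004 m and angle between the y axis of bar3 and the y axis of pocket3, either way round below 0.2 rad) or (horizontal distance between bar3 and pocket4 below 0.008 m and z of bar3 in the frame of pocket4 below 0.004 m and angle between the y axis of bar3 and the y axis of pocket4, either way round below 0.2 rad)) and ((horizontal distance between bar4 and pocket1 below 0.008 m and z of bar4 in the frame of pocket1 below 0.004 m and angle between the y axis of bar4 and the y axis of pocket1, either way round below 0.2 rad) or (horizontal distance between bar4 and pocket2 below 0.008 m and z of bar4 in the frame of pocket2 below 0.004 m and angle between the y axis of bar4 and the y axis of pocket2, either way round below 0.2 rad) or (horizontal distance between bar4 and pocket3 below 0.008 m and z of bar4 in the frame of pocket3 below 0.004 m and angle between the y axis of bar4 and the y axis of pocket3, either way round below 0.2 rad) or (horizontal distance between bar4 and pocket4 below 0.008 m and z of bar4 in the frame of pocket4 below 0.004 m and angle between the y axis of bar4 and the y axis of pocket4, either way round below 0.2 rad)) and distance of each of bar1, bar2 from where it was at the start of the episode below 0.009 m and linear speed of each of bar1, bar2, bar3, bar4 below 0.02 m/s and distance of each of short_bar, sanding_block, marker, screwdriver from where it was at the start of the episode below 0.03 m); the robot touches nothing.
It fails at once if a bar is touched with the fingers while the isolator is not off (value of joint handle above 0.4 rad and (contact force between the fingers and bar1 above 1 N or contact force between the fingers and bar2 above 1 N or contact force between the fingers and bar3 above 1 N or contact force between the fingers and bar4 above 1 N)).
It fails at once if another thing on the worktop (short bar, sanding block, marker, screwdriver) is moved by more than 30 mm (distance of any of short_bar, sanding_block, marker, screwdriver from where it was at the start of the episode above 0.03 m).
It fails at once if a bar already in place is taken out of its pocket (distance of any of bar1, bar2 from where it was at the start of the episode above 0.02 m).
It also fails if it takes over 67 s, if anything falls off the work surface, if the arm or the gripper's body presses on something with over 40 N, if the wrist force passes 120 N, or if a joint passes its speed limit or range.

## Working session

There is one attempt and no reset: what is moved stays moved. The work goes in short steps, Python scripts to look and compute and a shell command to move; the robot and the scene stay as the last step left them, time stands still between calls to the robot, and variables do not carry over. Pictures are saved under pics/ and viewed, at most 10 in all, crops included, and the job is handed in when it is done.

```bash
mkdir -p pics; cat > h.py <<'E'
import numpy as np, cv2
from workcell import r
from scipy.spatial.transform import Rotation as R
def cloud(cam):
    im,d=r.read_camera(cam); m=r.camera_model(cam); T=np.array(m["pose"])
    f=im.shape[0]/2/np.tan(np.radians(m["vfov"])/2)
    v,u=np.mgrid[:im.shape[0],:im.shape[1]]
    P=np.stack([(u-m["cx"])/f*d,(v-m["cy"])/f*d,d],-1)@T[:3,:3].T+T[:3,3]
    P[d==0]=np.nan
    return im,P
def rows(target_p,target_R=None):
    s=r.get_state(); R0=R.from_rotvec(s["tcp_rot"])
    dp=R0.inv().apply(np.array(target_p)-s["tcp_pos"])/0.15
    a=np.zeros(3) if target_R is None else (R0.inv()*target_R).as_rotvec()/np.pi
    print("turn",a.round(4),"shift",dp.round(4))
def down(yaw): # tool z down; tool y at angle yaw in world
    y=np.array([np.cos(yaw),np.sin(yaw),0]);z=np.array([0,0,-1.]);x=np.cross(y,z)
    return R.from_matrix(np.stack([x,y,z],1))
E
python3 - <<'E'
from h import *
s=r.get_state();print(s)
for c in("scene","top"):
    im,P=cloud(c);np.savez(c+".npz",im=im,P=P);cv2.imwrite(f"pics/{c}0.png",cv2.resize(im[...,::-1],(800,600),interpolation=cv2.INTER_CUBIC))
    print(c,r.camera_model(c))
    for t in("isolator","handle_grip","magazine","bar3","short_bar","sanding_block","marker","screwdriver"):
        for k in r.search_frame(c,t): 
            b=k["box"];u,v=int((b[0]+b[2])/2),int((b[1]+b[3])/2);print(t,round(k["confidence"],2),np.round(b),P[v,u].round(3))
E
```

```text
{'time_s': 0.0, 'qpos': array([ 1.09402698e+00,  2.76586951e-01,  1.50609812e+00,  1.08504239e-05,
        1.36069509e+00, -1.20990059e-01]), 'qd': array([-9.34352885e-05,  3.42696362e-04,  2.54500573e-04,  3.43215568e-04,
       -6.73323662e-04,  9.87732093e-05]), 'joint_efforts': array([ 4.81381976e-04, -4.04565382e+01, -2.37226599e+01,  7.00364099e-02,
        3.44313635e-02, -1.30434323e-04]), 'tcp_pos': array([0.20002366, 0.53849544, 0.20462329]), 'tcp_rot': array([-5.55822368e-01, -3.09148642e+00,  2.67796073e-03]), 'force': array([-0.27152837, -0.2391665 ,  0.96833665]), 'torque': array([-0.02005766,  0.02550729, -0.04833617]), 'gripper_force': 0.0, 'gripper_width': 0.09393577089037969}
scene {'vfov': 57.00138236064806, 'cx': 253.12544256790008, 'cy': 186.38972313930955, 'pose': array([[ 0.58367092, -0.62572857,  0.51748624, -0.00128993],
       [-0.81197066, -0.45420492,  0.36660814, -0.38516983],
       [ 0.00564761, -0.63416215, -0.77317945,  0.90262905],
       [ 0.        ,  0.        ,  0.        ,  1.        ]])}
isolator 0.94 [289. 217. 353. 286.] [ 0.448 -0.271  0.126
[... 1370 characters left out ...]
54 0.022]
bar3 0.94 [203. 200. 242. 223.] [0.466 0.077 0.026]
bar3 0.86 [159. 179. 194. 196.] [0.525 0.195 0.03 ]
bar3 0.79 [118. 176. 153. 192.] [0.531 0.299 0.032]
bar3 0.67 [204. 162. 240. 184.] [0.565 0.079 0.027]
short_bar 0.79 [269. 165. 294. 188.] [ 0.556 -0.071  0.034]
short_bar 0.34 [356. 197. 374. 230.] [ 0.458 -0.255  0.129]
short_bar 0.24 [111. 169. 198. 228.] [0.498 0.253 0.016]
sanding_block 0.57 [266. 204. 302. 229.] [ 0.455 -0.08   0.023]
sanding_block 0.36 [110. 165. 199. 230.] [0.5   0.252 0.019]
marker 0.55 [232. 240. 285. 253.] [ 0.379 -0.015  0.02 ]
screwdriver 0.64 [249. 133. 308. 147.] [ 0.654 -0.064  0.022]
screwdriver 0.48 [356. 194. 376. 234.] [ 0.458 -0.256  0.131]
```

View pics/top0.png

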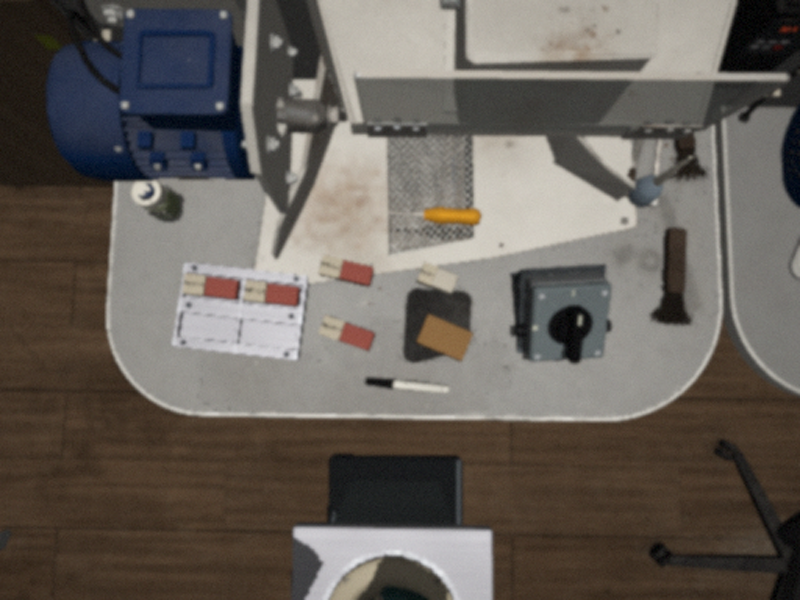

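View pics/scene0.png

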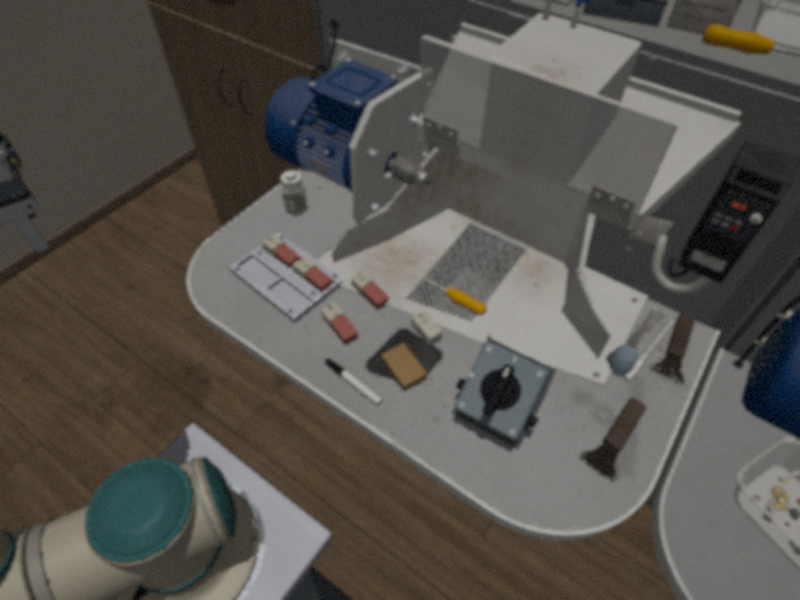

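The handle is on: in the top view its white pointer end is at about (580,320), up the slope, and the tail is at (572,355). The two empty pockets are the near row of the magazine, at about (208,328) and (268,337). The spares are at (347,271) and (347,332). The short bar is at (437,277) and the sanding block at (445,337). Next I'll fit geometry to these.

```bash
python3 - <<'E'
from h import *
for c in("scene","top"):
    D=np.load(c+".npz");P=D["P"].reshape(-1,3);im=D["im"].reshape(-1,3).astype(int);P0=P
    ok=~np.isnan(P[:,0]);P=P[ok];im=im[ok]
    tb=P[(abs(P[:,0]-.42)<.04)&(abs(P[:,1]-.15)<.03)];print(c,"table z",np.median(tb[:,2]).round(4))
    def rect(Q,n):
        # robust: rasterise 1mm after dropping outliers
        a=cv2.minAreaRect((Q[:,:2]*1000).astype(np.float32));print(n,len(Q),np.round(a[0],1),np.round(a[1],1),round(a[2],1),"z",np.percentile(Q[:,2],[10,50,90]).round(4), "mean",Q.mean(0).round(4))
        q=Q[:,:2]-Q[:,:2].mean(0);w,V=np.linalg.eigh(q.T@q/len(q));v=V[:,1]*np.sign(V[1,1]);print("   long axis deg from y:",np.degrees(np.arctan2(-v[0],v[1])).round(2),"sizes",np.sqrt(12*w).round(4))
    for n,x,y in(("near",.462,.075),("far",.565,.078),("magA",.525,.193),("magB",.53,.297),("short",.55,-.073),("sand",.45,-.085)):
        Q=P[(np.hypot(P[:,0]-x,P[:,1]-y)<.055)&(P[:,2]>(.024 if n[0] in "mfn" else .013))&(P[:,2]<.045)]
        if n[0]=="m": Q=Q[Q[:,2]>.027]
        rect(Q,n)
    m=(abs(P[:,0]-.5)<.11)&(abs(P[:,1]-.25)<.14)&(P[:,2]>.013)&(P[:,2]<.024)
    rect(P[m],"mag")
    # isolator face
    m=(abs(P[:,0]-.47)<.1)&(abs(P[:,1]+.26)<.09)&(P[:,2]>.03)
    Q=P[m];best=0
    rng=np.random.default_rng(0)
    for _ in range(2000):
        a,b,d=Q[rng.choice(len(Q),3,False)];n=np.cross(b-a,d-a);l=np.linalg.norm(n)
        if l<1e-6: continue
        n/=l;n*=np.sign(n[2])
        if n[2]<.7 or n[2]>.93: continue
        I=abs((Q-a)@n)<.004
        if I.sum()>best:best=I.sum();bi=I
    F=Q[bi];c0=F.mean(0);n=np.linalg.svd(F-c0)[2][2];n*=np.sign(n[2])
    print("face n",n.round(3),"yaw",np.degrees(np.arctan2(-n[1],-n[0])).round(2),"tilt",np.degrees(np.arccos(n[2])).round(1),len(F))
    up=np.array([0,0,1])-n*n[2];up/=np.linalg.norm(up);lat=np.cross(n,up)
    uv=np.stack([(F-c0)@up,(F-c0)@lat],1)*1000
    a=cv2.minAreaRect(uv.astype(np.float32));fc=c0+(up*a[0][0]+lat*a[0][1])/1000;print(" face rect",np.round(a[1],1),round(a[2],1),"centre",fc.round(4))
    h=(Q-c0)@n;H=Q[(h>.03)&(h<.055)];hh=(H-c0)@n
    uv=np.stack([(H-fc)@up,(H-fc)@lat],1)*1000
    T=uv[hh>.033];a=cv2.minAreaRect(T.astype(np.float32));print(" handle",len(T),np.round(a[0],1),np.round(a[1],1),round(a[2],1),"h",np.percentile(hh,[10,50,90]).round(4))
    ctr=fc+(up*a[0][0]+lat*a[0][1])/1000;print(" axis pt on face",ctr.round(4),"grip",(ctr+n*.03).round(4))
s=r.get_state();M=R.from_rotvec(s["tcp_rot"]).as_matrix();print(M.round(3))
E
```

```text
scene table z 0.0009
near 249 [459.6  76.7] [88.  33.2] 71.7 z [0.0248 0.0286 0.0332] mean [0.459  0.0775 0.0289]
   long axis deg from y: -18.73 sizes [0.033  0.0854]
far 218 [563.2  79.9] [85.7 34.2] 77.8 z [0.0256 0.0294 0.0341] mean [0.5614 0.0817 0.0297]
   long axis deg from y: -12.21 sizes [0.0342 0.0827]
magA 229 [523.6 199.5] [78.9 80.6] 41.6 z [0.0296 0.0338 0.0388] mean [0.5214 0.1994 0.0341]
   long axis deg from y: -5.36 sizes [0.0393 0.0854]
magB 211 [532.7 293.5] [98.  35.4] 85.6 z [0.0296 0.0337 0.039 ] mean [0.5309 0.2981 0.0341]
   long axis deg from y: -4.69 sizes [0.0345 0.0863]
short 243 [564.9 -73. ] [63.5 64.4] 72.3 z [0.0168 0.0316 0.0344] mean [ 0.5487 -0.0721  0.0291]
   long axis deg from y: -24.16 sizes [0.0441 0.0658]
sand 451 [454.1 -82.2] [81.2 50.3] 67.6 z [0.0211 0.0242 0.0266] mean [ 0.4518 -0.0841  0.0238]
   long axis deg from y: -22.47 sizes [0.0518 0.083 ]
mag 1096 [517.4 231.6] [246.8 192.7] 85.0 z [0.0161 0.0193 0.0217] mean [0.4899 0.242  0.0191]
   long axis deg from y: 3.55 sizes [0.1558 0.2245]
face n [-0.564 -0.045  0.825] yaw 4.58 tilt 34
[... 892 characters left out ...]
5534 -0.0672  0.0312]
   long axis deg from y: -24.89 sizes [0.0417 0.0608]
sand 629 [457.  -80.1] [79.8 50.5] 67.5 z [0.0217 0.0239 0.0262] mean [ 0.4564 -0.08    0.0239]
   long axis deg from y: -22.3 sizes [0.0502 0.0797]
mag 2112 [521.3 239.2] [233.9 191.6] 84.3 z [0.0167 0.0192 0.0217] mean [0.4972 0.253  0.0191]
   long axis deg from y: -2.7 sizes [0.1586 0.2167]
face n [-0.559 -0.04   0.828] yaw 4.09 tilt 34.1 1759
 face rect [127.5 115.1] 0.5 centre [ 0.4743 -0.2618  0.0948]
 handle 271 [ 0.3 -0.1] [18.3 85.8] 89.7 h [0.0346 0.0391 0.0412]
 axis pt on face [ 0.4746 -0.2619  0.095 ] grip [ 0.4578 -0.2631  0.1198]
[[-0.937  0.348  0.   ]
 [ 0.348  0.937  0.   ]
 [-0.     0.    -1.   ]]
```

```bash
cat >> h.py <<'E'
from scipy.spatial.transform import Slerp
def plan(wps):
    "wps: list of (pos, Rotation); prints call per segment: turn, shift, rows needed (offline chain from measured pose)"
    s=r.get_state();p=np.array(s["tcp_pos"]);Q=R.from_rotvec(s["tcp_rot"])
    for i,(tp,tR) in enumerate(wps):
        tp=np.array(tp,float);p0,Q0=p,Q
        for k in range(1,12):
            segs=[];a,A=p0,Q0;good=True
            for j in range(1,k+1):
                b=p0+(tp-p0)*j/k;B=Slerp([0,1],R.concatenate([Q0,tR]))(j/k)
                sh=A.inv().apply(b-a)/.15;tu=(A.inv()*B).as_rotvec()/np.pi
                n=int(np.ceil(max(np.linalg.norm(b-a)/.05,np.degrees(np.linalg.norm(tu*np.pi))/8.59)-.02))
                segs.append((tu.round(4),sh.round(4),n));good&=abs(sh).max()<=1 and n<=10;a,A=b,B
            if good:break
        for g in segs:print(i,"%.4f %.4f %.4f %.4f %.4f %.4f"%(*g[0],*g[1]),"x",g[2])
        p,Q=tp,tR
yaw=np.radians(4.3)
N=np.array([-.565*np.cos(yaw),-.565*np.sin(yaw),.825]);LAT=np.array([-np.sin(yaw),np.cos(yaw),0])
G=np.array([.4563,-.2643,.1194])
def tool(z,y):
    return R.from_matrix(np.stack([np.cross(y,z),y,z],1))
RON=tool(-N,-LAT)
E
python3 -c "
from h import *
plan([((.33,.2,.25),down(np.radians(-8))),(G+.09*N,RON),(G-.014*N,RON)])"
```

```text
0 0.0000 -0.0000 0.1437 -0.5326 -0.6058 -0.0989 x 3
0 0.0000 -0.0000 0.1437 -0.7435 -0.3127 -0.0989 x 3
0 0.0000 -0.0000 0.1437 -0.8054 0.0431 -0.0989 x 3
1 -0.0323 0.0401 0.1044 -0.7551 0.2333 0.0939 x 3
1 -0.0323 0.0401 0.1044 -0.6487 0.4594 0.0400 x 3
1 -0.0323 0.0401 0.1044 -0.4701 0.6417 0.0252 x 3
1 -0.0323 0.0401 0.1044 -0.2431 0.7561 0.0515 x 3
2 0.0000 0.0000 0.0000 -0.0000 0.0000 0.6933 x 3
```

```bash
p="python3 -m pendant"
$p '0 0 0.144 -0.533 -0.606 -0.099 60;0 0 0.144 -0.533 -0.606 -0.099 60;0 0 0.144 -0.533 -0.606 -0.099 60;0 0 0.144 -0.533 -0.606 -0.099 60' >/dev/null
$p '0 0 0.144 -0.744 -0.313 -0.099 60;0 0 0.144 -0.744 -0.313 -0.099 60;0 0 0.144 -0.744 -0.313 -0.099 60;0 0 0.144 -0.744 -0.313 -0.099 60' >/dev/null
$p '0 0 0.144 -0.805 0.043 -0.099 60;0 0 0.144 -0.805 0.043 -0.099 60;0 0 0.144 -0.805 0.043 -0.099 60;0 0 0.144 -0.805 0.043 -0.099 60'
$p '-0.032 0.04 0.104 -0.755 0.233 0.094 60;-0.032 0.04 0.104 -0.755 0.233 0.094 60;-0.032 0.04 0.104 -0.755 0.233 0.094 60;-0.032 0.04 0.104 -0.755 0.233 0.094 60' >/dev/null
$p '-0.032 0.04 0.104 -0.649 0.459 0.04 60;-0.032 0.04 0.104 -0.649 0.459 0.04 60;-0.032 0.04 0.104 -0.649 0.459 0.04 60;-0.032 0.04 0.104 -0.649 0.459 0.04 60' >/dev/null
$p '-0.032 0.04 0.104 -0.47 0.642 0.025 60;-0.032 0.04 0.104 -0.47 0.642 0.025 60;-0.032 0.04 0.104 -0.47 0.642 0.025 60;-0.032 0.04 0.104 -0.47 0.642 0.025 60'
python3 -c "
from h import *
print(r.get_state()['qpos'].round(2))
plan([(G+.09*N,RON),(G-.014*N,RON)])"
```

```text
time_s: 2.1
tcp_pos: [0.3311, 0.1997, 0.2504]
tcp_rot: [2.373, 2.058, 0.002]
force: [0.1, 0.1, 0.0]
gripper_width: 0.0599
gripper_force: 0.0
time_s: 3.3
tcp_pos: [0.3874, -0.1519, 0.2074]
tcp_rot: [-2.968, -0.65, -0.717]
force: [-0.5, 0.9, 0.4]
gripper_width: 0.0599
gripper_force: 0.0
[-0.97 -0.14  2.07  0.49  1.1  -0.03]
0 -0.0335 0.0408 0.1052 -0.2454 0.7490 0.0455 x 3
1 0.0000 0.0000 0.0000 -0.0000 0.0000 0.6933 x 3
```

```bash
p="python3 -m pendant"
$p '-0.0335 0.041 0.105 -0.245 0.749 0.045 60;-0.0335 0.041 0.105 -0.245 0.749 0.045 60;-0.0335 0.041 0.105 -0.245 0.749 0.045 60;-0.0335 0.041 0.105 -0.245 0.749 0.045 60;-0.0335 0.041 0.105 -0.245 0.749 0.045 60'
python3 -c "
from h import *
print(r.get_state()['qpos'].round(2))
plan([(G-.014*N,RON)])"
```

```text
time_s: 3.8
tcp_pos: [0.4052, -0.2647, 0.1943]
tcp_rot: [-2.976, -0.121, -0.922]
force: [1.2, 0.3, -0.1]
gripper_width: 0.0601
gripper_force: 0.0
[-1.2  -0.02  2.08  0.69  1.01 -0.06]
0 -0.0010 -0.0000 0.0016 -0.0023 0.0248 0.6972 x 3
```

```bash
p="python3 -m pendant"
$p '0 0 0 0 0.025 0.2 60;0 0 0 0 0.025 0.35 60;0 0 0 0 0.025 0.5 60;0 0 0 0 0.025 0.6 60;0 0 0 0 0.025 0.697 60;0 0 0 0 0.025 0.697 60'
$p '0 0 0 0 0 0 0;0 0 0 0 0 0 0;0 0 0 0 0 0 0;0 0 0 0 0 0 0;0 0 0 0 0 0 0;0 0 0 0 0 0 0' 30
python3 -c "
from h import *
plan([(G-.014*N,RON)])"
```

```text
time_s: 4.4
tcp_pos: [0.4644, -0.2633, 0.1075]
tcp_rot: [-2.976, -0.12, -0.921]
force: [0.3, -0.6, -0.3]
gripper_width: 0.06
gripper_force: 0.0
time_s: 5.0
tcp_pos: [0.4629, -0.2646, 0.1082]
tcp_rot: [-2.974, -0.112, -0.923]
force: [-2.4, 5.7, 5.5]
gripper_width: 0.0178
gripper_force: 30.0
0 -0.0010 -0.0004 -0.0002 0.0060 -0.0051 0.0067 x 1
```

Gripped at 17.8 mm with little side force, so it is well centred. Now I'll turn it −90° about tool z.

```bash
p="python3 -m pendant"
$p '0 0 -0.04 0 0 0 0;0 0 -0.08 0 0 0 0;0 0 -0.12 0 0 0 0;0 0 -0.16 0 0 0 0;0 0 -0.2 0 0 0 0;0 0 -0.24 0 0 0 0;0 0 -0.27 0 0 0 0;0 0 -0.27 0 0 0 0'
$p '0 0 -0.04 0 0 0 0;0 0 -0.08 0 0 0 0;0 0 -0.12 0 0 0 0;0 0 -0.16 0 0 0 0;0 0 -0.2 0 0 0 0;0 0 -0.23 0 0 0 0;0 0 -0.23 0 0 0 0;0 0 -0.23 0 0 0 0'
python3 -c "
from h import *
s=r.get_state();print(s['qpos'].round(2),s['torque'],(RON.inv()*R.from_rotvec(s['tcp_rot'])).as_rotvec(degrees=True))"
```

```text
time_s: 5.8
tcp_pos: [0.4621, -0.2628, 0.1077]
tcp_rot: [2.512, 1.256, 0.808]
force: [-7.3, 7.0, 9.1]
gripper_width: 0.0181
gripper_force: 30.0
time_s: 6.6
tcp_pos: [0.4608, -0.2623, 0.1068]
tcp_rot: [1.816, 1.963, 0.61]
force: [-12.5, 7.3, 9.6]
gripper_width: 0.0176
gripper_force: 30.0
[-1.05  0.15  2.16  0.85  0.75 -1.75] [0.94403412 1.46640145 0.71433067] [  0.40693417   0.17424674 -90.05999034]
```

```bash
p="python3 -m pendant"
$p '0 0 0 0 0 0 60;0 0 0 0 0 0 60;0 0 0 0 0 0 60;0 0 0 0 0 -0.3 60;0 0 0 0 0 -0.6 60;0 0 0 0 0 -0.8 60;0 0 0 0 0 -0.8 60'
cat > mag.py <<'E'
from h import *
from scipy.optimize import minimize
def fit(P):
    P=P.reshape(-1,3);P=P[~np.isnan(P[:,0])]
    P=P[(abs(P[:,0]-.495)<.1)&(abs(P[:,1]-.25)<.14)&(P[:,2]<.05)&(P[:,2]>-.01)]
    def cost(a):
        c,s=np.cos(a[2]),np.sin(a[2]);d=P[:,:2]-a[:2];x=c*d[:,0]+s*d[:,1];y=-s*d[:,0]+c*d[:,1]
        st=lambda v:1/(1+np.exp(-v/.0012))
        box=lambda cx,cy,hx,hy:st(hx-abs(x-cx))*st(hy-abs(y-cy))
        z=.018*box(0,0,.07,.103)
        for sy in(.05,-.05): z=z-.012*box(-.033,sy,.0205,.0475)
        w=(x<.008)&(x>-.1)|(abs(y)>.09)&(x<.05)      # ignore row of bars and the sheet behind
        e=np.minimum(abs(P[:,2]-.001-z),.008)
        return (e*w).sum()/w.sum()*1e3
    best=min((minimize(cost,(x0,y0,t0),method="Nelder-Mead",options=dict(xatol=1e-4,fatol=1e-4,initial_simplex=[(x0,y0,t0),(x0+.01,y0,t0),(x0,y0+.01,t0),(x0,y0,t0+.05)])) for x0 in(.485,.497) for y0 in(.243,.255) for t0 in(-.12,-.06)),key=lambda o:o.fun)
    return best.x,best.fun
E
python3 - <<'E'
from mag import *
for c in("scene","top"):
    x,f=fit(np.load(c+".npz")["P"]);C,S=np.cos(x[2]),np.sin(x[2])
    print(c,x[:2].round(4),np.degrees(x[2]).round(2),"cost",f.round(2),[ (n,(x[:2]+[C*a-S*b,S*a+C*b]).round(4)) for n,a,b in((1,-.033,.05),(2,-.033,-.05),(3,.033,.05),(4,.033,-.05))])
im,P=cloud("scene");cv2.imwrite("pics/s1.png",cv2.resize(im[170:330,200:400,::-1],(800,640))[:600])
print(r.get_state()["tcp_pos"])
E
```

```text
time_s: 7.3
tcp_pos: [0.3954, -0.275, 0.2106]
tcp_rot: [1.81, 1.95, 0.597]
force: [-0.3, -0.6, -0.5]
gripper_width: 0.06
gripper_force: 0.0
scene [0.4949 0.2526] -5.95 cost 2.42 [(1, array([0.4673, 0.3057])), (2, array([0.4569, 0.2063])), (3, array([0.5329, 0.2989])), (4, array([0.5226, 0.1994]))]
top [0.497  0.2555] -5.66 cost 1.99 [(1, array([0.4691, 0.3085])), (2, array([0.4592, 0.209 ])), (3, array([0.5348, 0.302 ])), (4, array([0.5249, 0.2025]))]
[ 0.39550153 -0.27377058  0.20866295]
```

View pics/s1.png

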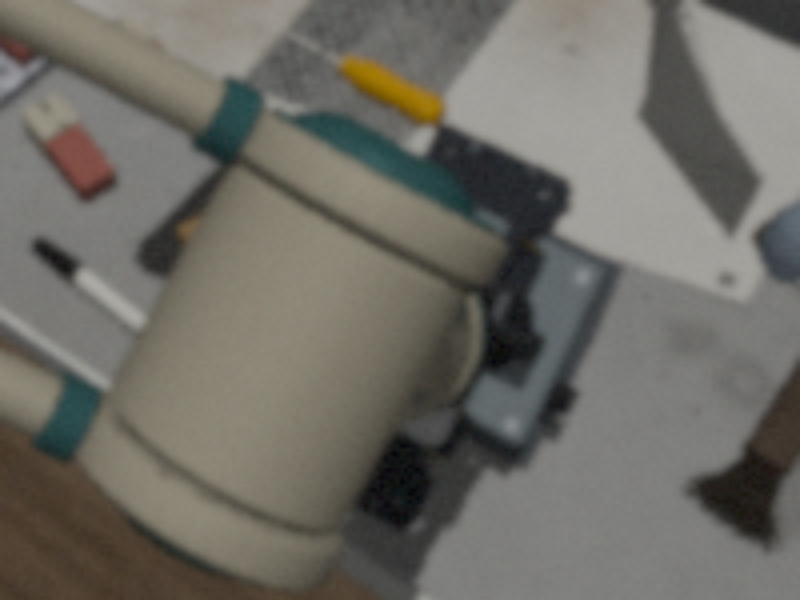

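```bash
cat >> h.py <<'E'
NB=(.4607,.0779,np.radians(-18.9)); FB=(.5637,.0809,np.radians(-12.2))
P1=(.4682,.3071);P2=(.4580,.2077);MY=np.radians(-5.8)
E
python3 - <<'E'
from h import *
for c in("scene","top"):
    P=np.load(c+".npz")["P"].reshape(-1,3);m=(P[:,2]>.05)&(P[:,2]<.5)&(P[:,0]<.75)&(P[:,1]>-.1)&(P[:,1]<.45)&(P[:,0]>.35)
    Q=P[m]
    for y in np.arange(-.1,.45,.05):
        q=Q[(Q[:,1]>=y)&(Q[:,1]<y+.05)]
        if len(q):i=q[:,0].argmin();print(c,round(y,2),len(q),"min x",q[i].round(3), "z>.1:",q[q[:,2]>.1][:,0].min(initial=9).round(3))
plan([((NB[0],NB[1],.16),down(NB[2])),((NB[0],NB[1],.016),down(NB[2]))])
E
```

```text
scene -0.1 1049 min x [ 0.643 -0.078  0.494] z>.1: 0.643
scene -0.05 989 min x [ 0.643 -0.03   0.498] z>.1: 0.643
scene 0.0 633 min x [0.643 0.025 0.497] z>.1: 0.643
scene 0.05 33 min x [0.675 0.05  0.375] z>.1: 0.675
scene 0.1 469 min x [0.676 0.149 0.099] z>.1: 0.685
scene 0.15 1991 min x [0.587 0.192 0.052] z>.1: 0.632
scene 0.2 720 min x [0.666 0.223 0.19 ] z>.1: 0.666
scene 0.25 839 min x [0.665 0.272 0.18 ] z>.1: 0.665
scene 0.3 564 min x [0.665 0.302 0.186] z>.1: 0.665
scene 0.35 911 min x [0.646 0.37  0.053] z>.1: 0.646
scene 0.4 436 min x [0.649 0.402 0.058] z>.1: 0.663
top -0.1 1425 min x [ 0.645 -0.068  0.499] z>.1: 0.645
top -0.05 1450 min x [ 0.645 -0.049  0.499] z>.1: 0.645
top 0.0 1367 min x [0.645 0.013 0.498] z>.1: 0.645
top 0.05 454 min x [0.67  0.05  0.369] z>.1: 0.67
top 0.1 517 min x [0.684 0.15  0.098] z>.1: 0.685
top 0.15 2292 min x [0.59  0.192 0.052] z>.1: 0.634
top 0.2 1961 min x [0.67  0.218 0.177] z>.1: 0.67
top 0.25 1791 min x [0.667 0.267 0.217] z>.1: 0.667
top 0.3 1273 min x [0.667 0.319 0.217] z>.1: 0.667
top 0.35 1941 min x [0.648 0.378 0.058] z>.1: 0.651
top 0.4 1259 min x [0.65  0.402 0.057] z>.1: 0.656
0 0.0632 -0.0122 0.0415 0.7697 0.1067 0.1988 x 3
0 0.0632 -0.0122 0.0415 0.7862 0.0400 0.1542 x 3
0 0.0632 -0.0122 0.0415 0.7918 -0.0357 0.1234 x 3
1 0.0000 0.0000 0.0000 0.0000 0.0000 0.9600 x 3
```

```bash
p="python3 -m pendant"
$p '0.063 -0.012 0.0415 0.77 0.107 0.199 60;0.063 -0.012 0.0415 0.77 0.107 0.199 60;0.063 -0.012 0.0415 0.77 0.107 0.199 60;0.063 -0.012 0.0415 0.77 0.107 0.199 60' >/dev/null
$p '0.063 -0.012 0.0415 0.786 0.04 0.154 60;0.063 -0.012 0.0415 0.786 0.04 0.154 60;0.063 -0.012 0.0415 0.786 0.04 0.154 60;0.063 -0.012 0.0415 0.786 0.04 0.154 60' >/dev/null
$p '0.063 -0.012 0.0415 0.792 -0.036 0.123 60;0.063 -0.012 0.0415 0.792 -0.036 0.123 60;0.063 -0.012 0.0415 0.792 -0.036 0.123 60;0.063 -0.012 0.0415 0.792 -0.036 0.123 60;0.063 -0.012 0.0415 0.792 -0.036 0.123 60'
python3 - <<'E'
from h import *
im,P=cloud("top");cv2.imwrite("pics/t2.png",cv2.resize(im[150:260,190:400,::-1],(800,419)))
print(r.get_state()["qpos"].round(2))
plan([((NB[0],NB[1],.016),down(NB[2]))])
E
```

```text
time_s: 8.65
tcp_pos: [0.4589, 0.0809, 0.1584]
tcp_rot: [-2.545, -1.83, -0.001]
force: [-0.6, -0.9, -0.1]
gripper_width: 0.0601
gripper_force: 0.0
[0.02 0.15 1.8  0.01 1.2  0.34]
0 -0.0013 -0.0014 0.0013 -0.0142 0.0198 0.9525 x 3
```

View pics/t2.png

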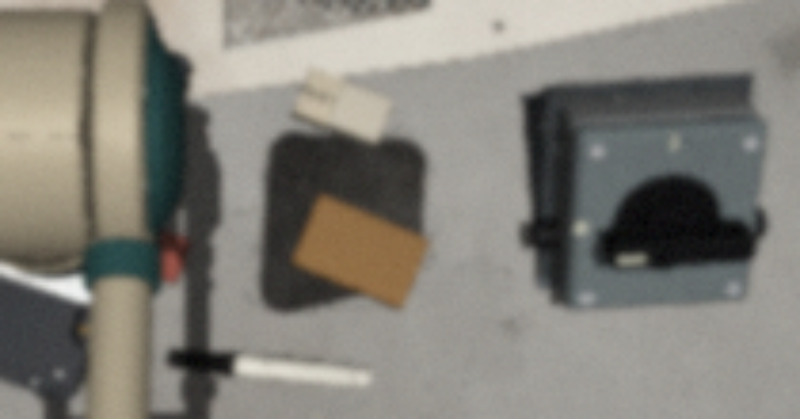

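The handle is level across the face, with its white pointer end at about (630,258) on the round-mark side, so the isolator is off. Next is the near bar.

```bash
p="python3 -m pendant"
$p '0 0 0 -0.014 0.02 0.3 60;0 0 0 -0.014 0.02 0.55 60;0 0 0 -0.014 0.02 0.75 60;0 0 0 -0.014 0.02 0.9 60;0 0 0 -0.014 0.02 0.955 60;0 0 0 -0.014 0.02 0.955 60'
$p '0 0 0 0 0 0 0;0 0 0 0 0 0 0;0 0 0 0 0 0 0;0 0 0 0 0 0 0;0 0 0 0 0 0 0' 25
$p '0 0 0 0 0 -0.1 0;0 0 0 0 0 -0.25 0;0 0 0 0 0 -0.4 0;0 0 0 0 0 -0.5 0;0 0 0 0 0 -0.5 0'
python3 - <<'E'
from h import *
R2=down(MY)
plan([((*P2,.09),R2),((*P2,.025),R2)])
E
```

```text
time_s: 9.3
tcp_pos: [0.461, 0.077, 0.0163]
tcp_rot: [-2.55, -1.825, -0.003]
force: [0.4, 1.0, 0.3]
gripper_width: 0.06
gripper_force: 0.0
time_s: 9.8
tcp_pos: [0.462, 0.0782, 0.0175]
tcp_rot: [-2.549, -1.828, -0.006]
force: [-1.6, 0.5, 6.4]
gripper_width: 0.0317
gripper_force: 25.0
time_s: 10.3
tcp_pos: [0.4637, 0.0777, 0.0935]
tcp_rot: [-2.552, -1.829, -0.012]
force: [0.2, 0.4, -2.0]
gripper_width: 0.0318
gripper_force: 25.0
0 0.0011 -0.0022 -0.0718 0.8084 -0.3145 0.0285 x 3
1 0.0000 0.0000 0.0000 0.0000 0.0000 0.4333 x 2
```

```bash
p="python3 -m pendant"
$p '0 0 -0.036 0.4 -0.157 0.014 0;0 0 -0.072 0.808 -0.314 0.028 0;0 0 -0.072 0.808 -0.314 0.028 0;0 0 -0.072 0.808 -0.314 0.028 0;0 0 -0.072 0.808 -0.314 0.028 0;0 0 -0.072 0.808 -0.314 0.028 0'
python3 - <<'E'
from h import *
im,P=cloud("scene");cv2.imwrite("pics/s3.png",cv2.resize(im[130:240,120:270,::-1],(800,587)))
R2=down(MY)
for _ in range(4): print(r.get_state()["tcp_pos"].round(4)); r.read_camera("scene")
plan([((*P2,.025),R2)])
E
```

```text
time_s: 10.9
tcp_pos: [0.4557, 0.2066, 0.0876]
tcp_rot: [-2.328, -2.103, -0.003]
force: [0.5, -0.7, -1.7]
gripper_width: 0.0317
gripper_force: 25.0
[0.456  0.2064 0.0879]
[0.4562 0.2064 0.088 ]
[0.4563 0.2064 0.0882]
[0.4564 0.2066 0.0883]
0 -0.0002 -0.0018 -0.0004 0.0053 0.0097 0.4228 x 2
```

View pics/s3.png

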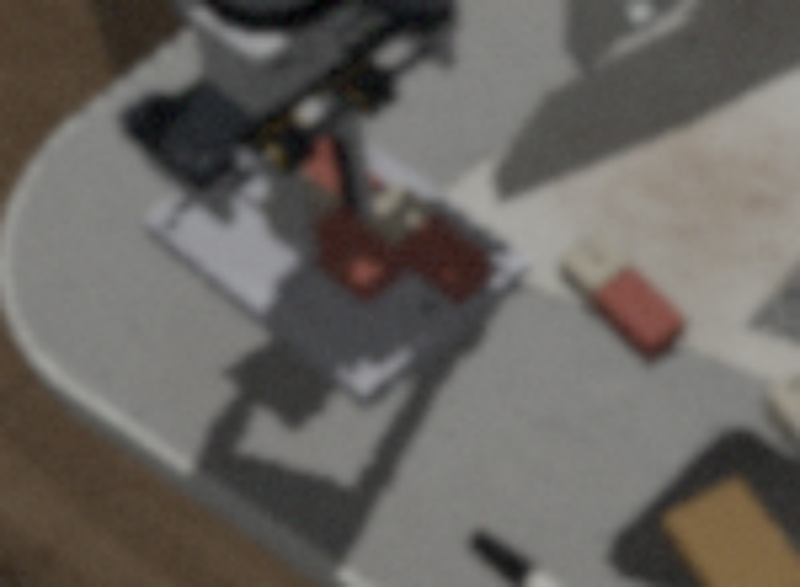

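The bar hangs level over the near pocket, with its front end at about (365,270), clear of the seated neighbour at (450,260). I'll lower it.

```bash
p="python3 -m pendant"
$p '0 -0.001 0 0.005 0.01 0.15 0;0 -0.001 0 0.005 0.01 0.3 0;0 -0.001 0 0.005 0.01 0.37 0;0 -0.001 0 0.005 0.01 0.4 0;0 -0.001 0 0.005 0.01 0.42 0;0 -0.001 0 0.005 0.01 0.435 0;0 -0.001 0 0.005 0.01 0.435 0'
$p '0 0 0 0 0 0 0;0 0 0 0 0 0 0'
```

```text
time_s: 11.85
tcp_pos: [0.4586, 0.2087, 0.0237]
tcp_rot: [-2.33, -2.105, -0.005]
force: [-0.3, -0.4, -2.8]
gripper_width: 0.0318
gripper_force: 25.0
time_s: 12.05
tcp_pos: [0.4583, 0.2087, 0.0236]
tcp_rot: [-2.329, -2.105, -0.004]
force: [-0.3, -0.3, -0.6]
gripper_width: 0.0313
gripper_force: 25.0
```

```bash
p="python3 -m pendant"
$p '0 0 0 0 0 0 46;0 0 0 0 0 0 46;0 0 0 0 0 -0.15 46;0 0 0 0 0 -0.4 46;0 0 0 0 0 -0.6 46;0 0 0 0 0 -0.6 46;0 0 0 0 0 -0.6 46'
python3 - <<'E'
from h import *
plan([((.48,.1,.11),down(FB[2])),((FB[0],FB[1],.09),down(FB[2])),((FB[0],FB[1],.018),down(FB[2]))])
E
```

```text
time_s: 12.75
tcp_pos: [0.4581, 0.2083, 0.1136]
tcp_rot: [-2.329, -2.106, -0.005]
force: [-0.0, -0.3, -0.4]
gripper_width: 0.0462
gripper_force: 0.0
0 0.0002 -0.0011 0.0357 -0.7039 0.2179 0.0219 x 3
1 0.0000 0.0000 0.0000 -0.0065 0.5723 0.1333 x 2
2 0.0000 0.0000 0.0000 0.0000 0.0000 0.4800 x 2
```

```bash
p="python3 -m pendant"
$p '0 -0.001 0.018 -0.35 0.11 0.01 60;0 -0.001 0.0357 -0.704 0.218 0.022 60;0 -0.001 0.0357 -0.704 0.218 0.022 60;0 -0.001 0.0357 -0.704 0.218 0.022 60;0 -0.001 0.0357 -0.704 0.218 0.022 60'
$p '0 0 0 -0.003 0.2 0.05 60;0 0 0 -0.006 0.4 0.09 60;0 0 0 -0.006 0.572 0.133 60;0 0 0 -0.006 0.572 0.133 60;0 0 0 -0.006 0.572 0.133 60'
python3 - <<'E'
from h import *
for c in("scene","top"):
    im,P=cloud(c);cv2.imwrite("pics/%s4.png"%c,cv2.resize(im[120:250,100:270,::-1],(785,600)))
print(r.get_state()["qpos"].round(2),r.get_state()["tcp_pos"])
plan([((FB[0],FB[1],.017),down(FB[2]))])
E
```

```text
time_s: 13.25
tcp_pos: [0.4789, 0.1005, 0.1086]
tcp_rot: [-2.444, -1.971, 0.003]
force: [-0.1, 0.2, 0.2]
gripper_width: 0.0599
gripper_force: 0.0
time_s: 13.75
tcp_pos: [0.5623, 0.0823, 0.0887]
tcp_rot: [-2.442, -1.973, 0.004]
force: [-0.4, 0.6, -1.0]
gripper_width: 0.06
gripper_force: 0.0
[0.02 0.35 1.7  0.   1.09 0.23] [0.56183921 0.0821036  0.08936281]
0 -0.0008 0.0002 0.0004 -0.0050 0.0151 0.4824 x 2
```

View pics/scene4.png

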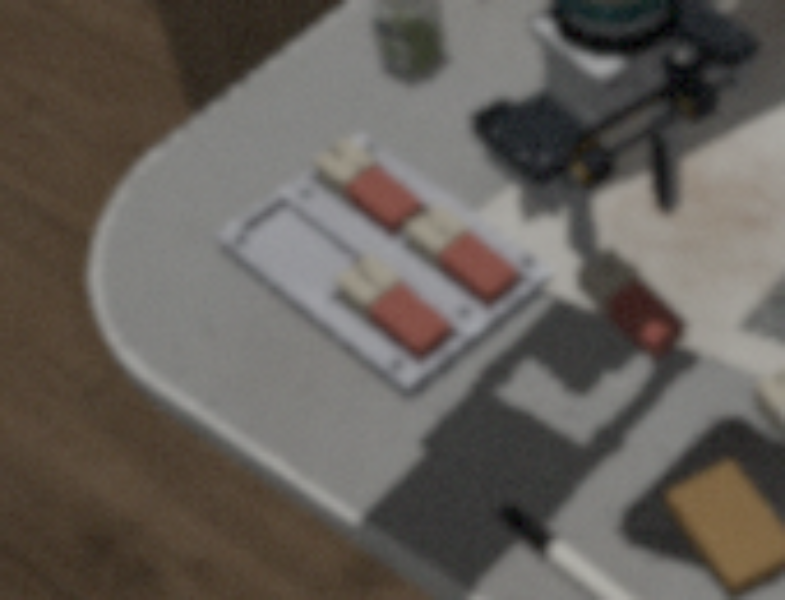

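The first bar sits in pocket 2, at about (400,310), level with its neighbours. The fingers are above the second spare at (635,310).

```bash
p="python3 -m pendant"
$p '0 0 0 -0.005 0.015 0.2 60;0 0 0 -0.005 0.015 0.35 60;0 0 0 -0.005 0.015 0.45 60;0 0 0 -0.005 0.015 0.487 60;0 0 0 -0.005 0.015 0.487 60'
$p '0 0 0 0 0 0 0;0 0 0 0 0 0 0;0 0 0 0 0 0 0;0 0 0 0 0 0 0;0 0 0 0 0 0 0' 25
$p '0 0 0 0 0 -0.1 0;0 0 0 0 0 -0.25 0;0 0 0 0 0 -0.4 0;0 0 0 0 0 -0.5 0;0 0 0 0 0 -0.5 0'
python3 - <<'E'
from h import *
R2=down(MY)
plan([((.455,.12,.1),down(FB[2])),((*P1,.095),R2),((*P1,.023),R2)])
E
```

```text
time_s: 14.35
tcp_pos: [0.5643, 0.0801, 0.0163]
tcp_rot: [-2.444, -1.973, 0.003]
force: [-0.7, -0.1, 0.1]
gripper_width: 0.0599
gripper_force: 0.0
time_s: 14.85
tcp_pos: [0.565, 0.0798, 0.017]
tcp_rot: [-2.445, -1.972, 0.002]
force: [-1.7, 0.8, 4.3]
gripper_width: 0.0315
gripper_force: 25.0
time_s: 15.35
tcp_pos: [0.5675, 0.0797, 0.0935]
tcp_rot: [2.443, 1.971, 0.005]
force: [0.2, -0.2, -1.1]
gripper_width: 0.0311
gripper_force: 25.0
0 0.0014 -0.0002 -0.0000 0.1043 -0.7896 -0.0470 x 3
1 0.0000 0.0000 -0.0178 0.6189 -0.0888 0.0167 x 2
1 0.0000 0.0000 -0.0178 0.6229 -0.0541 0.0167 x 2
2 0.0000 0.0000 0.0000 0.0000 0.0000 0.4800 x 2
```

```bash
p="python3 -m pendant"
$p '0 0 0 0.04 -0.3 -0.02 0;0 0 0 0.08 -0.6 -0.04 0;0 0 0 0.104 -0.79 -0.047 0;0 0 0 0.104 -0.79 -0.047 0;0 0 0 0.104 -0.79 -0.047 0' >/dev/null
$p '0 0 -0.009 0.3 -0.045 0.01 0;0 0 -0.018 0.619 -0.089 0.017 0;0 0 -0.018 0.619 -0.089 0.017 0;0 0 -0.018 0.619 -0.089 0.017 0' >/dev/null
$p '0 0 -0.009 0.3 -0.027 0.01 0;0 0 -0.018 0.623 -0.054 0.017 0;0 0 -0.018 0.623 -0.054 0.017 0;0 0 -0.018 0.623 -0.054 0.017 0;0 0 -0.018 0.623 -0.054 0.017 0;0 0 -0.018 0.623 -0.054 0.017 0'
python3 - <<'E'
from h import *
for _ in range(3): r.read_camera("scene")
print(r.get_state()["tcp_pos"]);plan([((*P1,.0235),down(MY))])
E
```

```text
time_s: 16.85
tcp_pos: [0.4662, 0.3053, 0.0933]
tcp_rot: [-2.332, -2.105, 0.003]
force: [-0.6, 0.4, -1.1]
gripper_width: 0.0319
gripper_force: 25.0
[0.46630737 0.30599738 0.09359293]
0 -0.0002 0.0002 -0.0001 0.0089 0.0121 0.4673 x 2
```

```bash
p="python3 -m pendant"
$p '0 0 0 0.009 0.012 0.15 0;0 0 0 0.009 0.012 0.3 0;0 0 0 0.009 0.012 0.4 0;0 0 0 0.009 0.012 0.43 0;0 0 0 0.009 0.012 0.45 0;0 0 0 0.009 0.012 0.467 0;0 0 0 0.009 0.012 0.467 0;0 0 0 0.009 0.012 0.467 0;0 0 0 0.009 0.012 0.467 0'
```

```text
time_s: 17.9
tcp_pos: [0.4684, 0.3085, 0.024]
tcp_rot: [-2.33, -2.108, -0.0]
force: [1.3, -0.2, -1.5]
gripper_width: 0.0317
gripper_force: 25.0
```

```bash
p="python3 -m pendant"
$p '0 0 0 0 0 0 46;0 0 0 0 0 0 46;0 0 0 0 0 -0.15 46;0 0 0 0 0 -0.4 46;0 0 0 0 0 -0.8 60;0 0 0 0 0 -0.8 60;0 0 0 0 0 -0.8 60'
python3 - <<'E'
from h import *
RO=RON*R.from_rotvec([0,0,-np.pi/2])
plan([((.39,.0,.2),down(0)),(G+.09*N,RO)])
E
```

```text
time_s: 18.6
tcp_pos: [0.4696, 0.3091, 0.1459]
tcp_rot: [2.329, 2.107, 0.007]
force: [-0.5, 0.5, -0.3]
gripper_width: 0.0598
gripper_force: 0.0
0 0.0004 -0.0003 -0.0106 -0.7008 -0.1071 -0.1226 x 3
0 0.0004 -0.0003 -0.0106 -0.6969 -0.1305 -0.1218 x 3
0 0.0004 -0.0003 -0.0106 -0.6923 -0.1538 -0.1211 x 3
1 -0.0955 0.0036 -0.0116 -0.8937 0.0520 0.0212 x 3
1 -0.0955 0.0036 -0.0116 -0.8951 0.0128 0.0208 x 3
```

```bash
p="python3 -m pendant"
$p '0 0 -0.01 -0.7 -0.107 -0.122 60;0 0 -0.01 -0.7 -0.107 -0.122 60;0 0 -0.01 -0.7 -0.107 -0.122 60;0 0 -0.01 -0.7 -0.107 -0.122 60' >/dev/null
$p '0 0 -0.01 -0.697 -0.13 -0.122 60;0 0 -0.01 -0.697 -0.13 -0.122 60;0 0 -0.01 -0.697 -0.13 -0.122 60;0 0 -0.01 -0.697 -0.13 -0.122 60' >/dev/null
$p '0 0 -0.01 -0.692 -0.154 -0.121 60;0 0 -0.01 -0.692 -0.154 -0.121 60;0 0 -0.01 -0.692 -0.154 -0.121 60;0 0 -0.01 -0.692 -0.154 -0.121 60;0 0 -0.01 -0.692 -0.154 -0.121 60'
python3 - <<'E'
from h import *
from mag import fit
im,P=cloud("top")
cv2.imwrite("pics/t5.png",cv2.resize(im[140:250,95:255,::-1],(800,550)))
M=(.496,.254,MY);c,s=np.cos(MY),np.sin(MY)
for cam in("top","scene"):
    if cam!="top": im,P=cloud(cam)
    x=fit(np.load(cam+".npz")["P"])[0];Q=P.reshape(-1,3);Q=Q[~np.isnan(Q[:,0])]
    d=Q[:,:2]-x[:2];c,s=np.cos(x[2]),np.sin(x[2]);L=np.stack([c*d[:,0]+s*d[:,1],-s*d[:,0]+c*d[:,1]],1)
    for i,(a,b) in enumerate(((-33,50),(-33,-50),(33,50),(33,-50))):
        m=(abs(L[:,0]-a/1e3)<.028)&(abs(L[:,1]-b/1e3)<.0495)&(Q[:,2]>.027)&(Q[:,2]<.05)
        if m.sum()>20:
            A=cv2.minAreaRect((L[m]*1e3).astype(np.float32));print(cam,i+1,m.sum(),"off mm",(np.array(A[0])-[a,b]).round(1),np.round(A[1],1),round(A[2],1),"z",np.percentile(Q[m,2],[10,50,90]).round(4))
RO=RON*R.from_rotvec([0,0,-np.pi/2])
plan([(G+.09*N,RO)])
E
```

```text
time_s: 19.9
tcp_pos: [0.3888, 0.0012, 0.1978]
tcp_rot: [-2.225, -2.215, -0.0]
force: [0.5, 0.3, -0.5]
gripper_width: 0.0599
gripper_force: 0.0
top 1 442 off mm [1.6 0.9] [32.6 86.1] 0.7 z [0.03   0.0339 0.0389]
top 2 436 off mm [ 1.5 -0.9] [32.8 85.1] 0.1 z [0.0296 0.034  0.0387]
top 3 439 off mm [-0.  -0.9] [32.7 85.9] 0.4 z [0.0294 0.0342 0.0388]
top 4 434 off mm [-0.6 -0.7] [86.  32.5] 89.4 z [0.0295 0.0339 0.0386]
scene 1 218 off mm [1.  1.2] [33.3 88.3] 1.4 z [0.0292 0.034  0.0387]
scene 2 51 off mm [-10.7  -1.1] [84.5  9.9] 89.5 z [0.0276 0.0324 0.039 ]
scene 3 203 off mm [-0.7  0.6] [33.2 86.7] 1.5 z [0.0297 0.0343 0.0393]
0 -0.0958 0.0036 -0.0122 -0.8978 0.0598 0.0129 x 3
0 -0.0958 0.0036 -0.0122 -0.8995 0.0210 0.0149 x 3
```

View pics/t5.png

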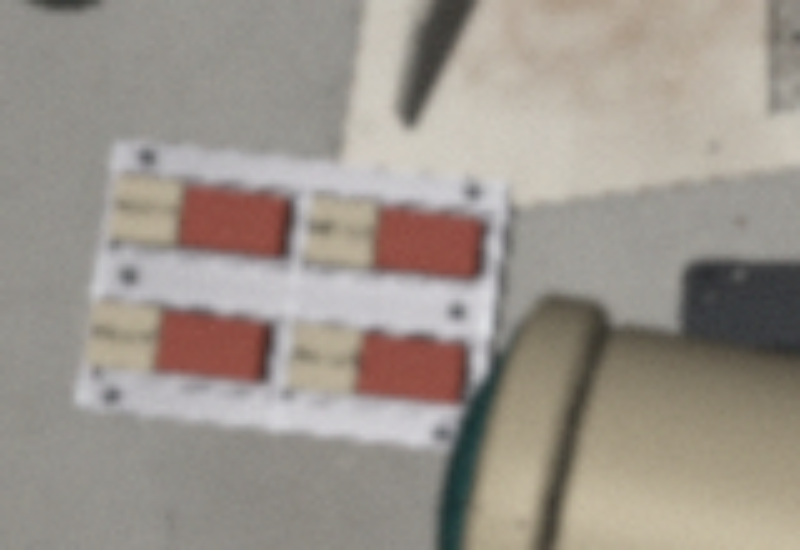

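All four pockets are filled: bars at about (200,215), (395,240), (180,345) and (380,365). They're at equal height and within 2 mm of the pocket centres. Next I'll go back to the handle.

```bash
p="python3 -m pendant"
$p '-0.096 0.0036 -0.012 -0.898 0.06 0.013 60;-0.096 0.0036 -0.012 -0.898 0.06 0.013 60;-0.096 0.0036 -0.012 -0.898 0.06 0.013 60;-0.096 0.0036 -0.012 -0.898 0.06 0.013 60' >/dev/null
$p '-0.096 0.0036 -0.012 -0.9 0.021 0.015 60;-0.096 0.0036 -0.012 -0.9 0.021 0.015 60;-0.096 0.0036 -0.012 -0.9 0.021 0.015 60;-0.096 0.0036 -0.012 -0.9 0.021 0.015 60;-0.096 0.0036 -0.012 -0.9 0.021 0.015 60'
python3 - <<'E'
from h import *
RO=RON*R.from_rotvec([0,0,-np.pi/2])
r.read_camera("top");r.read_camera("top");print(r.get_state()["qpos"].round(2))
plan([(G-.014*N,RO)])
E
```

```text
time_s: 20.9
tcp_pos: [0.4047, -0.275, 0.194]
tcp_rot: [1.821, 1.945, 0.603]
force: [0.4, 0.2, 0.3]
gripper_width: 0.06
gripper_force: 0.0
[-1.2  -0.02  2.07  0.69  1.01 -1.63]
0 0.0005 0.0001 -0.0012 0.0130 0.0013 0.6974 x 3
```

```bash
p="python3 -m pendant"
$p '0 0 0 0.013 -0.01 0.2 60;0 0 0 0.013 -0.01 0.35 60;0 0 0 0.013 -0.01 0.5 60;0 0 0 0.013 -0.01 0.6 60;0 0 0 0.013 -0.01 0.697 60;0 0 0 0.013 -0.01 0.697 60'
$p '0 0 0 0 0 0 0;0 0 0 0 0 0 0;0 0 0 0 0 0 0;0 0 0 0 0 0 0;0 0 0 0 0 0 0;0 0 0 0 0 0 0' 30
$p '0 0 0.04 0 0 0 0;0 0 0.08 0 0 0 0;0 0 0.12 0 0 0 0;0 0 0.16 0 0 0 0;0 0 0.2 0 0 0 0;0 0 0.24 0 0 0 0;0 0 0.27 0 0 0 0;0 0 0.27 0 0 0 0'
$p '0 0 0.04 0 0 0 0;0 0 0.08 0 0 0 0;0 0 0.12 0 0 0 0;0 0 0.16 0 0 0 0;0 0 0.2 0 0 0 0;0 0 0.23 0 0 0 0;0 0 0.23 0 0 0 0;0 0 0.23 0 0 0 0'
python3 -c "
from h import *
s=r.get_state();print(s['qpos'].round(2),s['torque'],(RON.inv()*R.from_rotvec(s['tcp_rot'])).as_rotvec(degrees=True))"
```

```text
time_s: 21.6
tcp_pos: [0.4634, -0.2595, 0.1062]
tcp_rot: [1.814, 1.959, 0.61]
force: [0.6, 0.5, -0.6]
gripper_width: 0.0604
gripper_force: 0.0
time_s: 22.2
tcp_pos: [0.4609, -0.2643, 0.1069]
tcp_rot: [1.816, 1.954, 0.602]
force: [-6.1, -0.3, 2.5]
gripper_width: 0.018
gripper_force: 30.0
time_s: 23.0
tcp_pos: [0.4612, -0.2644, 0.107]
tcp_rot: [2.612, 1.094, 0.83]
force: [-5.5, -0.5, 3.3]
gripper_width: 0.0179
gripper_force: 30.0
time_s: 23.8
tcp_pos: [0.4613, -0.2647, 0.1071]
tcp_rot: [-2.982, -0.11, -0.924]
force: [-5.8, -0.4, 3.0]
gripper_width: 0.0178
gripper_force: 30.0
[-1.05  0.15  2.17  0.86  0.73 -0.18] [-0.14258354  1.36870979 -0.11756401] [-0.24425977  0.02528957 -0.00634382]
```

Turned a full 90°. Now I'll release, back off and move aside to look.

```bash
p="python3 -m pendant"
$p '0 0 0 0 0 0 60;0 0 0 0 0 0 60;0 0 0 0 0 0 60;0 0 0 0 0 -0.3 60;0 0 0 0 0 -0.6 60;0 0 0 0 0 -0.9 60;0 0 0 0 0 -0.9 60'
$p '0 0 0 0 -0.3 -0.1 60;0 0 0 0 -0.6 -0.2 60;0 0 0 0 -0.95 -0.2 60;0 0 0 0 -0.95 -0.2 60;0 0 0 0 -0.95 -0.2 60' >/dev/null
$p '0 0 0 0 -0.3 0 60;0 0 0 0 -0.6 0 60;0 0 0 0 -0.7 0 60;0 0 0 0 -0.7 0 60;0 0 0 0 -0.7 0 60'
python3 - <<'E'
from h import *
im,P=cloud("top");cv2.imwrite("pics/t6.png",cv2.resize(im[120:260,95:405,::-1],(800,361)))
E
```

```text
time_s: 24.5
tcp_pos: [0.3856, -0.2725, 0.2234]
tcp_rot: [-2.987, -0.109, -0.933]
force: [1.1, -0.5, -0.1]
gripper_width: 0.06
gripper_force: 0.0
time_s: 25.5
tcp_pos: [0.3521, -0.0246, 0.2434]
tcp_rot: [-2.979, -0.109, -0.926]
force: [-0.3, -0.8, -0.2]
gripper_width: 0.0602
gripper_force: 0.0
```

View pics/t6.png

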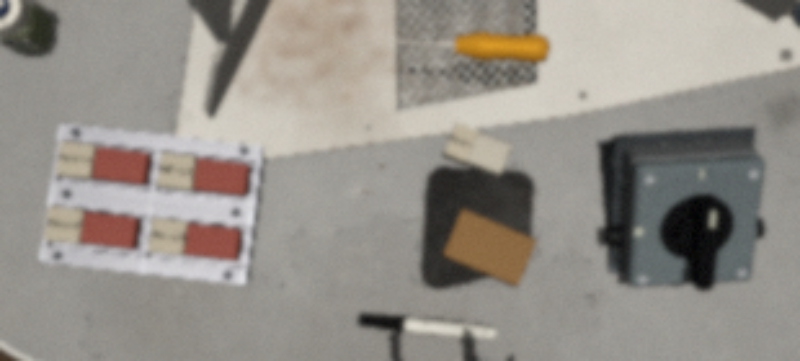

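The handle points straight up the slope, with the white mark at about (712,215). All four bars are seated at left, around (45–260,130–280), and nothing else has moved. I'll hand it in.

```bash
python3 -c "
from workcell import r
print(r.finish_job())"
```

```text
the job is handed in; nothing more can be done
None
```

The job is handed in (the hand-in call gave no verdict): the isolator was switched off, both spare bars were laid flat in the empty pockets within about 2 mm of centre, and the handle was turned fully back to on, with nothing else visibly moved and about 25.5 s of the 67 s used.

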